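# Find and seat the rocking fixture cover

## Task

One of the four identical steel covers on the measuring fixture is not properly seated: press covers on an edge or corner until you find the one that rocks, then push that one fully home by pressing down on the round boss in its middle, and move clear. Do not press the middle bosses of the covers that sit firmly, do not lift any cover, and leave everything else on the fixture and table where it is.

Things in the scene. Friction and masses are not known exactly. Their poses are not given: they have to be found in the camera images.
- fixture: dark grey base plate of the measuring fixture, 290 x 290 x 30 mm, fixed to the table; origin at the centre of its underside, z up, x and y along its sides. The four covers stand on it at the corners of a 130 mm square (65 mm either way from its centre along its x and y).
- cover_a: one of four identical steel covers, 84 mm square, 6 mm plate, 8 mm skirt round its edge hiding its seat; sides along the fixture's. Origin: centre of the plate's underside, z up; its top is 52 to 57 mm above the table (seats are shimmed: height tells nothing). 46 mm clear between neighbouring covers.
- boss_a (a point): round steel boss in the middle of cover_a, part of it, 20 mm across, 6 mm high; this point: centre of its top, 12 mm above the cover's origin. Whichever cover is loose: pressed at an edge or corner it tips that way under 1 to 4 N, 0.06 to 0.14 rad (3 to 5 mm down there), then is firm on its seat; let go, it springs level.
- cover_b: one of four identical steel covers, 84 mm square, 6 mm plate, 8 mm skirt round its edge hiding its seat; sides along the fixture's. Origin: centre of the plate's underside, z up; its top is 52 to 57 mm above the table (seats are shimmed: height tells nothing). Any one of the four, one only, is loose; at rest it is level like the rest.
- boss_b (a point): round steel boss in the middle of cover_b, part of it, 20 mm across, 6 mm high; this point: centre of its top, 12 mm above the cover's origin. Whichever cover is loose: pressed down on its boss it gives 5 mm against about 10 N, then stops hard, stays down and no longer rocks.
- cover_c: one of four identical steel covers, 84 mm square, 6 mm plate, 8 mm skirt round its edge hiding its seat; sides along the fixture's. Origin: centre of the plate's underside, z up; its top is 52 to 57 mm above the table (seats are shimmed: height tells nothing). Which cover stands where, and which is loose, must be found by pressing.
- boss_c (a point): round steel boss in the middle of cover_c, part of it, 20 mm across, 6 mm high; this point: centre of its top, 12 mm above the cover's origin. Pressing the loose cover at its edges does not seat it, pressing its boss does.
- cover_d: one of four identical steel covers, 84 mm square, 6 mm plate, 8 mm skirt round its edge hiding its seat; sides along the fixture's. Origin: centre of the plate's underside, z up; its top is 52 to 57 mm above the table (seats are shimmed: height tells nothing). Seated covers are rigid under a press.
- boss_d (a point): round steel boss in the middle of cover_d, part of it, 20 mm across, 6 mm high; this point: centre of its top, 12 mm above the cover's origin. Bosses of firmly seated covers must not be pressed.
- gauge_block: bystander: loose steel gauge block, 35 x 12 x 24 mm, standing on the fixture in the middle between the covers (its top about level with theirs); origin under its centre
- ring_gauge: bystander: loose dark steel ring, 32 mm outside, 12 mm high, lying on the fixture between two covers near its edge; origin under its centre
- flange: bystander: loose steel flange, 70 mm square, 18 mm high, on the table just left of the fixture; origin under its centre
- oil_jar: bystander: loose small jar, 44 mm across, 55 mm high, on the table just right of the fixture; origin under its centre
- plug_gauge: bystander: loose steel plug gauge standing upright, 28 mm across, 75 mm high, right side of the table; origin under its centre
- driver: bystander: loose screwdriver lying at the left side of the table
- setting_disc: bystander: loose steel disc, 50 mm across, 18 mm high, right side of the table; origin under its centre

How it is judged:
By the outcome, as a careful person would: the job done as asked, in the order asked, and still so for the second after the job is handed in, with the robot touching nothing.
It also fails if it takes over 45 s, if anything falls off the work surface, if the arm or the gripper's body presses on something with over 40 N, if the wrist force passes 120 N, or if a joint passes its speed limit or range.

## Robot

A 7-joint arm with a two-finger parallel gripper is mounted at the origin on the work surface. World frame = base frame: x ahead of the robot, y to its left, z up, the work surface at z = 0. Lengths are in m, angles in rad, forces in N, time in s.
With the tool pointing down it reaches from about 0.425 to 0.925 m from the base axis. Payload 6.8 kg.
Tool frame: the origin (TCP) lies between the finger pads; the fingertips stand 17 mm ahead of it and the grasp point (between the pads) lies 2 mm behind it; z points along the fingers, x is the direction in which the jaws open and shut, and the axes are right-handed (so a half turn about z gives the same grasp; the last joint's range is limited). The gripper opens to 85 mm and grips with 20 to 120 N. Pads are 22 mm wide; open, the fingers measure 114 mm over their backs; the gripper's body (76 mm by 85 mm) begins 54 mm behind the grasp point. The pads swing forward as they close: fully open they stand 13 mm farther back than shut.
Start: joints at [1, 0.477, 0.022, 1.555, -0.011, 1.109, -0.083], TCP at [0.301, -0.604, 0.248] pointing down, gripper open.
Joint ranges: [-2.96, 2.96], [-0.34, 2.1], [-1.41, 1.46], [0.24, 2.44], [-1.37, 4.51], [0.17, 1.92], [-2.96, 2.96]. Speed limits (rad/s): [2.39, 2.39, 3.14, 3.14, 3.14, 3.14, 3.14].

## Interface

Orientations are given as a unit quaternion [w, x, y, z].
In Python, from station import readout, read_camera, get_calibration, bot, models gives the robot as it stands.
- The arm moves only by the tool carry_out, never from a script. Its argument "deltas" is a list of rows, each a list of 2 entries, a list of its own where there are three numbers: the shift along the tool's x, y, z in cm, then the turn about the tool's z in degrees. A call has 1 to 10 rows; each row is the pose to reach, as a shift and turn from the pose measured when the call began, along the tool's axes at that moment; what a row does not reach only later rows make up. A row lasts 1/8 s, in which the tool goes at most 62.5 mm and 10.7 degrees, less where a joint would pass 70% of its speed; a pose out of reach is approached as far as the arm can. A call with a gripper value outside its range is refused whole. "hand" is the opening, from 0 (shut) to 1 (fully open), set as the call begins (left out, the last holds). The fingers move at their own pace and stop on an object; "newtons" is the grip in N (left out, the last holds). Time passes only in rows, so rows that repeat a pose let the fingers close. It gives the time, the measured TCP pose, the force and the opening at its end, in the units of the state.
- readout.get_obs(): the state, without advancing time (a new reading comes with each control period).
- read_camera(name): name is "scene" or "side" or "wrist"; returns the picture (400x640x3 uint8, red, green, blue); there is no depth.
- get_calibration(name): a dict with "fov_y" (degrees; the focal length in pixels is half the picture's height over the tangent of half this angle, whatever the lens; pixels are square), "cx", "cy" (the principal point, pixels), "world_from_camera" (4x4, takes a point from camera to world coordinates). Camera axes: x right, y down, z forward; pixel columns grow to the right and rows downward; lengths in m; the calibration is good to about 2 mm. A picture is of the moment at which its call begins: read the wrist's pose just before it. get_calibration takes no time and is no camera call; for the wrist camera it gives the pose at the moment of the call.
- bot.hand_in(): hands the job in, once; it reports no verdict.
Trained networks look in the newest picture that a camera, given by its name, has taken for a name from the list of things; names that differ only in an ending like _2 or _b are one class to them, and where a whole thing is asked for, a point or a joint stands for the part that bears it (a point fixed in the world has none). Each returns a list of dicts, best first, with "score" (0 to 1); they miss things now and then, are a little off and sometimes report something else, mostly with a low value. They report only what shows in the picture. A call takes as long as a camera call.
- models.spot_in(query, camera): "centre" ([row, column] in pixels, amid what is visible of it).
The state is a dict: "t": time; "q": joint angles; "joint_vel": joint speeds; "joint_torque": joint torques, N m; "eef_pos": TCP position; "tool_rot": TCP orientation; "contact_force": force on the tool from outside, world axes, zero at the start; "torque": the same for the moment, N m; "gripper_width": opening from 0.0 (shut) to 1.0 (fully open).
Only numpy, scipy, OpenCV 4.12 (cv2) and the standard library are available. Lean on these libraries where they do the work, as an engineer would, in place of code of your own. Each camera call takes 0.05 s, during which the arm holds its last target. There are 200 camera calls.

## Working session

There is one attempt and no reset: what is moved stays moved. The work goes in short steps, Python scripts to look and compute and a tool call to move; the robot and the scene stay as the last step left them, time stands still between calls to the robot, and variables do not carry over. Pictures are saved under pics/ and viewed, about 8 in all and at most 12, crops included, and the job is handed in when it is done.

Besides the shell and the picture viewer there is one more tool, called after "Request:" in YAML: its name, and indented under it one key for each argument. carry_out: Moves the arm, as the interface text tells. Its arguments: {"type":"object","properties":{"deltas":{"type":"array"},"hand":{"type":"number"},"newtons":{"type":"number"}},"required":["deltas"]}

```bash
mkdir -p pics; cat > h.py <<'E'
import numpy as np, cv2
from scipy.spatial.transform import Rotation as R
from station import readout, read_camera, get_calibration, bot, models
def ray(cam,uv,z,c=None):
    c=c or get_calibration(cam); f=200/np.tan(np.radians(c['fov_y']/2)); T=np.array(c['world_from_camera'])
    d=T[:3,:3]@np.array([(uv[0]-c['cx'])/f,(uv[1]-c['cy'])/f,1]); o=T[:3,3]
    return o+d*(z-o[2])/d[2]
def proj(cam,p):
    c=get_calibration(cam); f=200/np.tan(np.radians(c['fov_y']/2)); T=np.linalg.inv(np.array(c['world_from_camera']))
    q=T[:3,:3]@np.array(p)+T[:3,3]; return f*q[0]/q[2]+c['cx'],f*q[1]/q[2]+c['cy']
def totool(p):
    o=readout.get_obs(); w,x,y,z=o['tool_rot']; return R.from_quat([x,y,z,w]).inv().apply(np.array(p)-o['eef_pos'])*100
def save(cam,n):
    im=read_camera(cam); cv2.imwrite(f'pics/{n}.png',np.ascontiguousarray(im[:,:,::-1])); return im
E
python3 - <<'E'
from h import *
print(readout.get_obs())
for c in ('scene','side'):
    save(c,c+'1')
    print(c,get_calibration(c))
    for n,z in (('boss_a',.060),('cover_a',.055),('fixture',.03),('gauge_block',.054)):
        for d in models.spot_in(n,c)[:5]:
            r,k=d['centre']; print(n,round(d['score'],2),np.round([k,r]),np.round(ray(c,(k,r),z),4))
a,b=cv2.imread('pics/scene1.png'),cv2.imread('pics/side1.png')
E
```

```text
{'t': 0.0, 'q': array([ 0.99990171,  0.47780286,  0.02232244,  1.55651675, -0.01146873,
        1.10926271, -0.08309508]), 'joint_vel': array([ 5.49201942e-05, -8.57579578e-04,  5.59367047e-04,  6.47666680e-05,
        1.40588334e-03, -4.03661219e-04,  1.68187018e-03]), 'joint_torque': array([-6.42322320e-04, -5.96440315e+01,  1.60756968e+00, -2.81198663e+01,
        1.24169749e-02,  9.28861904e-03,  2.40048348e-05]), 'eef_pos': array([ 0.3010816 , -0.60347876,  0.24729593]), 'tool_rot': array([-4.20204804e-04,  8.50440650e-01, -5.26070181e-01, -8.30555284e-04]), 'contact_force': array([-0.10011392, -0.48815119, -0.07708002]), 'torque': array([ 0.00345621, -0.00757851,  0.00555568]), 'gripper_width': 0.999635368736396}
scene {'fov_y': 51.86545104492322, 'cx': 321.23390663992376, 'cy': 199.4363255057369, 'world_from_camera': array([[ 0.85925538,  0.27101415, -0.43385657,  1.0851006 ],
       [ 0.51150024, -0.44373675,  0.73584319, -0.79471119],
       [ 0.00690581, -0.85419496, -0.51990699,  0.65244861],
       [ 0.        ,  0.        ,  0.        ,  1.        ]])}
boss_a 0.93 [284. 
[... 637 characters left out ...]
 -0.65785066,  0.68511437],
       [ 0.0030604 , -0.85962182, -0.51092168,  0.60238577],
       [ 0.        ,  0.        ,  0.        ,  1.        ]])}
boss_a 0.92 [312. 206.] [0.6074 0.0171 0.06  ]
boss_a 0.63 [380. 203.] [ 0.4727 -0.1185  0.06  ]
boss_a 0.63 [342. 188.] [ 0.6072 -0.1207  0.06  ]
boss_a 0.59 [351. 221.] [0.4805 0.0068 0.06  ]
cover_a 0.67 [340. 187.] [ 0.6215 -0.1291  0.055 ]
cover_a 0.63 [351. 219.] [ 0.4882 -0.0067  0.055 ]
cover_a 0.63 [376. 205.] [ 0.4773 -0.1083  0.055 ]
cover_a 0.56 [315. 207.] [0.6003 0.0108 0.055 ]
fixture 0.74 [342. 191.] [ 0.6265 -0.1494  0.03  ]
fixture 0.56 [346. 231.] [0.4876 0.0172 0.03  ]
gauge_block 0.49 [345. 207.] [ 0.537  -0.0446  0.054 ]
```

View pics/scene1.png

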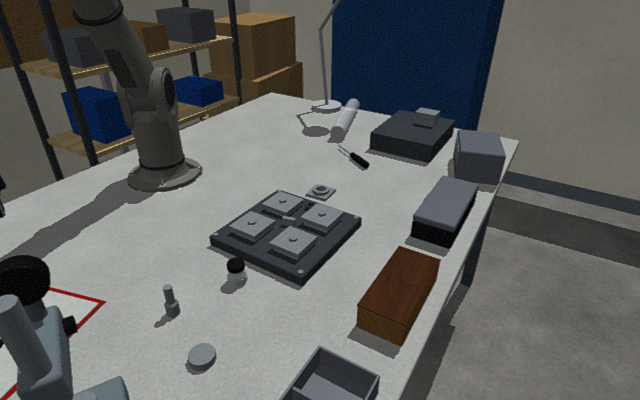

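View pics/side1.png

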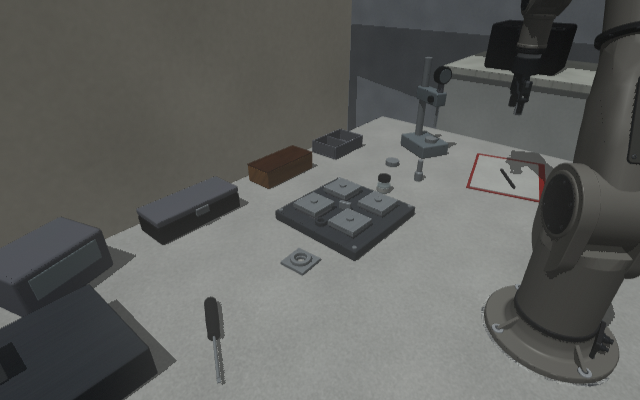

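The scene view shows the four covers at about (284,204), (321,212), (294,239) and (251,225), with the jar at (236,268) and the plug gauge at (170,300). The side view agrees roughly. I'll go above the centre, around (0.555,-0.07), for a wrist view.

```bash
python3 - <<'E'
from h import *
for n,uv in (('stand',(425,143)),('plug',(419,178)),('jar',(383,190))): print(n,ray('side',uv,0.0))
print(totool([.53,-.07,.33]), get_calibration('wrist'))
E
```

```text
stand [ 0.64821913 -0.75838184  0.        ]
plug [ 0.51135245 -0.44320495  0.        ]
jar [ 0.56058876 -0.28601292  0.        ]
[-37.57693345 -44.29820048  -8.16823027] {'fov_y': 64.69537878559007, 'cx': 318.5259947297593, 'cy': 198.61748539197342, 'world_from_camera': array([[ 4.45813815e-01, -8.60474987e-01, -2.46643139e-01,
         3.63431199e-01],
       [-8.95125311e-01, -4.28817000e-01, -1.21928906e-01,
        -5.73137087e-01],
       [-8.47997316e-04,  2.75134107e-01, -9.61405484e-01,
         3.73208237e-01],
       [ 0.00000000e+00,  0.00000000e+00,  0.00000000e+00,
         1.00000000e+00]])}
```

Request:
carry_out:
  deltas:
    - [[-3.6, -4.7, -2], 2]
    - [[-7.2, -9.4, -4], 4]
    - [[-10.9, -14.1, -6], 7]
    - [[-14.5, -18.8, -8], 9]
    - [[-18.1, -23.5, -8], 11]
    - [[-21.7, -28.2, -8], 13]
    - [[-25.3, -32.9, -8], 15]
    - [[-29, -37.6, -8], 17]
    - [[-32.6, -42.3, -8], 19]
    - [[-36.2, -47, -8], 21]
  hand: 0
  newtons: 40

```text
t: 1.75
eef_pos: [0.5609, -0.0686, 0.3286]
tool_rot: [-0.0, 0.74, -0.673, 0.0]
contact_force: [-0.0, -1.3, 0.1]
gripper_width: -0.001
```

Request:
carry_out:
  deltas:
    - [[0, 0, 0], 0]
    - [[0, 0, 0], 0]

```text
t: 2.0
eef_pos: [0.5608, -0.069, 0.3286]
tool_rot: [0.0, 0.74, -0.673, 0.0]
contact_force: [-0.5, -0.9, 1.0]
gripper_width: 0.001
```

```bash
python3 - <<'E'
from h import *
o=readout.get_obs(); print(o['t'],o['eef_pos'],o['tool_rot'],o['contact_force'],o['gripper_width'])
c=get_calibration('wrist'); save('wrist','w1')
import json; c['world_from_camera']=np.array(c['world_from_camera']).tolist(); json.dump(c,open('c1.json','w'))
for n,z in (('boss_a',.060),('cover_a',.055),('gauge_block',.054),('ring_gauge',.042),('flange',.018),('oil_jar',.055)):
    for d in models.spot_in(n,'wrist')[:4]:
        r,k=d['centre']; print(n,round(d['score'],2),np.round([k,r]),np.round(ray('wrist',(k,r),z,c),4))
E
```

```text
2.0 [ 0.56077156 -0.06901394  0.32857098] [ 1.43606937e-04  7.39929058e-01 -6.72684760e-01  4.26352117e-04] [-0.5243014  -0.94554757  0.99416532] 0.0013525684711864457
boss_a 0.79 [264. 209.] [ 0.4969 -0.003   0.06  ]
boss_a 0.75 [379. 126.] [ 0.6167 -0.1372  0.06  ]
boss_a 0.74 [364. 221.] [ 0.4928 -0.1356  0.06  ]
boss_a 0.62 [270. 110.] [ 0.6223 -0.0049  0.06  ]
cover_a 0.82 [377. 124.] [ 0.6184 -0.1364  0.055 ]
cover_a 0.71 [275. 109.] [ 0.6239 -0.0102  0.055 ]
cover_a 0.68 [265. 210.] [ 0.4936 -0.0047  0.055 ]
cover_a 0.65 [360. 219.] [ 0.4934 -0.131   0.055 ]
gauge_block 0.63 [315. 169.] [ 0.5545 -0.0654  0.054 ]
ring_gauge 0.57 [232. 162.] [0.5515 0.0443 0.042 ]
flange 0.92 [159. 172.] [0.5232 0.1521 0.018 ]
```

View pics/w1.png

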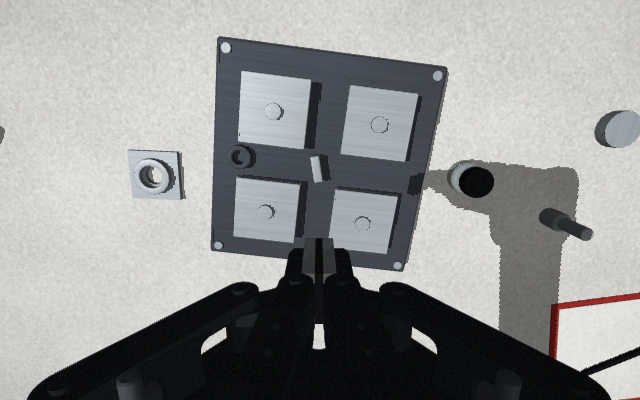

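The wrist view shows the bosses at (273,112), (379,125), (266,212) and (363,224), which matches the network. The fixture centre is about (0.557,-0.070), yaw about -1.5°. First press is the outer near edge of the near-left cover.

Request:
carry_out:
  deltas:
    - [[-3, 3, 3], 2]
    - [[-6, 6, 7], 4]
    - [[-9, 8.5, 12], 6]
    - [[-9.5, 8.9, 17], 7]
    - [[-9.5, 8.9, 21], 7]
    - [[-9.5, 8.9, 23.5], 7]
    - [[-9.5, 8.9, 24.6], 7]
    - [[-9.5, 8.9, 24.6], 7]

```text
t: 3.35
eef_pos: [0.4635, 0.0165, 0.0825]
tool_rot: [-0.0, -0.697, 0.717, -0.0]
contact_force: [0.9, 0.6, -0.4]
gripper_width: -0.001
```

```bash
python3 - <<'E'
from h import *
o=readout.get_obs(); print(o['t'],o['eef_pos'],o['tool_rot'],o['contact_force'],o['torque'])
save('wrist','w2')
E
```

```text
3.35 [0.46346649 0.01646712 0.08254041] [-6.80729138e-05 -6.96668391e-01  7.17393250e-01 -2.70235106e-04] [ 0.93336881  0.56257819 -0.38386495] [0.03755461 0.00694197 0.02571879]
```

View pics/w2.png

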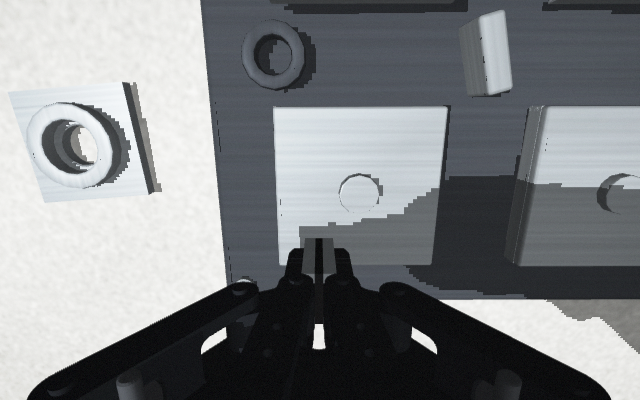

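The fingers sit over the front-left part of the near-left cover, tips at about (319,240) and clear of the boss at (358,192). Now pressing down in small steps.

Request:
carry_out:
  deltas:
    - [[0, 0, 0.5], 0]
    - [[0, 0, 0.8], 0]
    - [[0, 0, 0.8], 0]

```text
t: 3.78
eef_pos: [0.464, 0.0165, 0.0752]
tool_rot: [0.0, -0.697, 0.717, -0.001]
contact_force: [0.2, -0.6, -1.1]
gripper_width: 0.0
```

Request:
carry_out:
  deltas:
    - [[0, 0, 0.2], 0]
    - [[0, 0, 0.2], 0]

```text
t: 4.03
eef_pos: [0.4639, 0.0165, 0.0732]
tool_rot: [0.0, -0.697, 0.717, -0.001]
contact_force: [-0.8, -0.5, -0.0]
gripper_width: 0.003
```

Request:
carry_out:
  deltas:
    - [[0, 0, 0.2], 0]
    - [[0, 0, 0.2], 0]

```text
t: 4.28
eef_pos: [0.4638, 0.0165, 0.071]
tool_rot: [0.0, -0.697, 0.717, -0.001]
contact_force: [-0.5, -0.3, -0.3]
gripper_width: -0.004
```

Request:
carry_out:
  deltas:
    - [[0, 0, 0.2], 0]
    - [[0, 0, 0.2], 0]

```text
t: 4.53
eef_pos: [0.464, 0.0165, 0.0694]
tool_rot: [0.0, -0.697, 0.717, -0.001]
contact_force: [-1.9, 0.5, 6.1]
gripper_width: 0.005
```

Request:
carry_out:
  deltas:
    - [[0, 0, 0.1], 0]
    - [[0, 0, 0.1], 0]

```text
t: 4.78
eef_pos: [0.464, 0.0165, 0.0694]
tool_rot: [0.0, -0.697, 0.717, -0.001]
contact_force: [-5.1, -0.2, 16.2]
gripper_width: 0.0
```

Request:
carry_out:
  deltas:
    - [[0, 0, 0.1], 0]
    - [[0, 0, 0.1], 0]

```text
t: 5.03
eef_pos: [0.464, 0.0165, 0.0694]
tool_rot: [0.0, -0.697, 0.717, -0.001]
contact_force: [-4.1, -0.4, 16.9]
gripper_width: -0.001
```

Near-left is rigid, 17 N with no travel. Next is far-left.

Request:
carry_out:
  deltas:
    - [[0, 0, -3], 0]
    - [[0, -5, -4], 0]
    - [[0, -11, -4], 0]
    - [[-0.1, -16, -4], 0]
    - [[-0.1, -19.1, -3.5], 0]
    - [[-0.1, -19.1, -1.5], 0]
    - [[-0.1, -19.1, -0.8], 0]
    - [[-0.1, -19.1, -0.8], 0]

```text
t: 6.02
eef_pos: [0.6531, 0.0119, 0.0766]
tool_rot: [-0.001, -0.697, 0.717, -0.0]
contact_force: [0.6, 0.5, -0.5]
gripper_width: -0.006
```

Request:
carry_out:
  deltas:
    - [[0, 0, 0.2], 0]
    - [[0, 0, 0.2], 0]

```text
t: 6.28
eef_pos: [0.6528, 0.0119, 0.075]
tool_rot: [-0.001, -0.697, 0.717, -0.0]
contact_force: [0.2, 0.8, -0.6]
gripper_width: -0.001
```

Request:
carry_out:
  deltas:
    - [[0, 0, 0.15], 0]
    - [[0, 0, 0.15], 0]

```text
t: 6.52
eef_pos: [0.6528, 0.0119, 0.0737]
tool_rot: [-0.001, -0.697, 0.717, -0.0]
contact_force: [0.3, -1.4, -0.4]
gripper_width: 0.0
```

Request:
carry_out:
  deltas:
    - [[0, 0, 0.15], 0]
    - [[0, 0, 0.15], 0]

```text
t: 6.78
eef_pos: [0.6529, 0.0119, 0.0721]
tool_rot: [-0.001, -0.697, 0.717, -0.0]
contact_force: [0.1, -0.1, 0.1]
gripper_width: 0.002
```

Request:
carry_out:
  deltas:
    - [[0, 0, 0.1], 0]
    - [[0, 0, 0.1], 0]

```text
t: 7.02
eef_pos: [0.653, 0.0119, 0.0711]
tool_rot: [-0.001, -0.697, 0.717, -0.0]
contact_force: [0.5, 0.5, 1.2]
gripper_width: 0.0
```

Request:
carry_out:
  deltas:
    - [[0, 0, 0.1], 0]
    - [[0, 0, 0.1], 0]

```text
t: 7.28
eef_pos: [0.6531, 0.012, 0.0702]
tool_rot: [-0.001, -0.697, 0.717, -0.001]
contact_force: [-0.5, 0.8, 0.9]
gripper_width: 0.005
```

Request:
carry_out:
  deltas:
    - [[0, 0, 0.1], 0]
    - [[0, 0, 0.1], 0]

```text
t: 7.52
eef_pos: [0.6532, 0.0121, 0.0692]
tool_rot: [-0.001, -0.697, 0.717, -0.001]
contact_force: [0.3, -0.5, 2.0]
gripper_width: 0.0
```

Request:
carry_out:
  deltas:
    - [[0, 0, 0.1], 0]
    - [[0, 0, 0.1], 0]

```text
t: 7.78
eef_pos: [0.6534, 0.012, 0.0686]
tool_rot: [-0.001, -0.697, 0.717, -0.001]
contact_force: [-0.4, 0.4, 4.3]
gripper_width: -0.005
```

Request:
carry_out:
  deltas:
    - [[0, 0, 0.1], 0]
    - [[0, 0, 0.1], 0]

```text
t: 8.02
eef_pos: [0.6535, 0.0119, 0.0684]
tool_rot: [-0.001, -0.697, 0.717, -0.001]
contact_force: [-2.8, -0.4, 8.0]
gripper_width: -0.001
```

Far-left gave about 3 mm under 1–4 N and then went firm at about 0.0684, so it rocks. I'll confirm by pressing the other two at their edges.

Request:
carry_out:
  deltas:
    - [[0, 0, -3], 0]
    - [[4, -0.1, -4], 0]
    - [[10, -0.2, -4], 0]
    - [[15, -0.2, -4], 0]
    - [[17, -0.2, -3.5], 0]
    - [[17, -0.2, -1.5], 0]
    - [[17, -0.2, -0.8], 0]
    - [[17, -0.2, -0.8], 0]

```text
t: 9.02
eef_pos: [0.6501, -0.1549, 0.0754]
tool_rot: [-0.001, -0.698, 0.716, 0.001]
contact_force: [0.0, 0.1, 0.7]
gripper_width: -0.001
```

Request:
carry_out:
  deltas:
    - [[0, 0, 0.2], 0]
    - [[0, 0, 0.2], 0]

```text
t: 9.28
eef_pos: [0.6504, -0.1537, 0.0735]
tool_rot: [-0.001, -0.699, 0.716, 0.001]
contact_force: [0.1, 0.4, 0.7]
gripper_width: -0.001
```

Request:
carry_out:
  deltas:
    - [[0, 0, 0.15], 0]
    - [[0, 0, 0.15], 0]

```text
t: 9.52
eef_pos: [0.6504, -0.1536, 0.0721]
tool_rot: [-0.001, -0.699, 0.716, 0.001]
contact_force: [-0.2, -0.2, -0.1]
gripper_width: 0.0
```

Request:
carry_out:
  deltas:
    - [[0, 0, 0.1], 0]
    - [[0, 0, 0.1], 0]

```text
t: 9.78
eef_pos: [0.6505, -0.1538, 0.0713]
tool_rot: [-0.0, -0.699, 0.716, 0.0]
contact_force: [0.3, -0.8, 1.7]
gripper_width: 0.0
```

Request:
carry_out:
  deltas:
    - [[0, 0, 0.1], 0]
    - [[0, 0, 0.1], 0]

```text
t: 10.02
eef_pos: [0.6505, -0.1538, 0.0713]
tool_rot: [-0.001, -0.698, 0.716, 0.0]
contact_force: [-2.8, 0.4, 8.1]
gripper_width: -0.001
```

Far-right is rigid. Now near-right.

Request:
carry_out:
  deltas:
    - [[0, 0, -3], 0]
    - [[0.1, 5, -4], 0]
    - [[0.2, 11, -4], 0]
    - [[0.4, 16, -4], 0]
    - [[0.4, 19.1, -3.5], 0]
    - [[0.4, 19.1, -1.5], 0]
    - [[0.4, 19.1, -0.6], 0]
    - [[0.4, 19.1, -0.6], 0]

```text
t: 11.02
eef_pos: [0.4597, -0.153, 0.0771]
tool_rot: [-0.001, -0.699, 0.716, 0.001]
contact_force: [1.5, 0.5, 1.1]
gripper_width: 0.0
```

Request:
carry_out:
  deltas:
    - [[0, 0, 0.2], 0]
    - [[0, 0, 0.2], 0]

```text
t: 11.28
eef_pos: [0.4601, -0.153, 0.0753]
tool_rot: [-0.0, -0.699, 0.715, 0.001]
contact_force: [1.3, -0.0, -0.1]
gripper_width: -0.001
```

Request:
carry_out:
  deltas:
    - [[0, 0, 0.15], 0]
    - [[0, 0, 0.15], 0]

```text
t: 11.52
eef_pos: [0.4601, -0.1529, 0.0738]
tool_rot: [-0.0, -0.699, 0.715, 0.001]
contact_force: [0.4, 0.3, -0.8]
gripper_width: -0.001
```

Request:
carry_out:
  deltas:
    - [[0, 0, 0.1], 0]
    - [[0, 0, 0.1], 0]

```text
t: 11.78
eef_pos: [0.4601, -0.1529, 0.0728]
tool_rot: [-0.0, -0.699, 0.715, 0.001]
contact_force: [-0.6, -0.1, -0.3]
gripper_width: -0.002
```

Request:
carry_out:
  deltas:
    - [[0, 0, 0.1], 0]
    - [[0, 0, 0.1], 0]

```text
t: 12.02
eef_pos: [0.46, -0.1529, 0.0717]
tool_rot: [-0.001, -0.699, 0.715, 0.001]
contact_force: [-1.1, 1.0, -0.8]
gripper_width: -0.002
```

Request:
carry_out:
  deltas:
    - [[0, 0, 0.1], 0]
    - [[0, 0, 0.1], 0]

```text
t: 12.28
eef_pos: [0.4601, -0.153, 0.0711]
tool_rot: [-0.001, -0.699, 0.715, 0.001]
contact_force: [-0.9, 0.3, 4.6]
gripper_width: 0.001
```

Request:
carry_out:
  deltas:
    - [[0, 0, 0.1], 0]
    - [[0, 0, 0.1], 0]

```text
t: 12.52
eef_pos: [0.4601, -0.153, 0.071]
tool_rot: [-0.001, -0.699, 0.715, 0.0]
contact_force: [-4.2, 1.3, 13.7]
gripper_width: -0.001
```

Request:
carry_out:
  deltas:
    - [[0, 0, 0.1], 0]
    - [[0, 0, 0.1], 0]

```text
t: 12.78
eef_pos: [0.4601, -0.1529, 0.071]
tool_rot: [-0.001, -0.699, 0.716, 0.0]
contact_force: [-4.2, 1.0, 14.9]
gripper_width: 0.001
```

Near-right is rigid, so far-left is the loose one. I'll hover just short of its boss for a close look.

Request:
carry_out:
  deltas:
    - [[0, 0, -3], 0]
    - [[-2, -2, -6], 0]
    - [[-5, -5, -6], 0]
    - [[-8.5, -8, -6], 0]
    - [[-12, -11, -6], 0]
    - [[-15, -13.6, -6], 0]
    - [[-15, -13.6, -6], 0]
    - [[-15, -13.6, -6], 0]

```text
t: 13.78
eef_pos: [0.5991, -0.0069, 0.1302]
tool_rot: [-0.002, -0.699, 0.716, 0.001]
contact_force: [-1.5, -1.1, -0.6]
gripper_width: 0.001
```

```bash
python3 - <<'E'
from h import *
o=readout.get_obs(); print(o['t'],o['eef_pos'],o['tool_rot'])
c=get_calibration('wrist'); save('wrist','w3')
for n,z in (('boss_a',.061),('cover_a',.055)):
    for d in models.spot_in(n,'wrist')[:4]:
        r,k=d['centre']; p=ray('wrist',(k,r),z,c); print(n,round(d['score'],2),np.round([k,r]),np.round(p,4),totool(p))
E
```

```text
13.775 [ 0.59909395 -0.0068815   0.13018957] [-1.58863167e-03 -6.98530464e-01  7.15578362e-01  5.24429848e-04]
boss_a 0.89 [512. 178.] [ 0.6228 -0.1292  0.061 ] [12.06573087 -2.71913409  6.9514024 ]
boss_a 0.84 [317. 177.] [ 0.6269 -0.0067  0.061 ] [-0.18499243 -2.81244832  6.92954352]
boss_a 0.67 [318. 338.] [ 0.5061 -0.0042  0.061 ] [-0.12750145  9.27182415  6.96272584]
cover_a 0.83 [315. 342.] [ 0.4979 -0.0022  0.055 ] [-0.30220433 10.10405062  7.57536211]
cover_a 0.61 [321. 176.] [ 0.6264 -0.0091  0.055 ] [ 0.05657536 -2.75735542  7.54442259]
cover_a 0.6 [513. 178.] [ 0.6219 -0.1336  0.055 ] [12.50955669 -2.63003334  7.56558064]
```

View pics/w3.png

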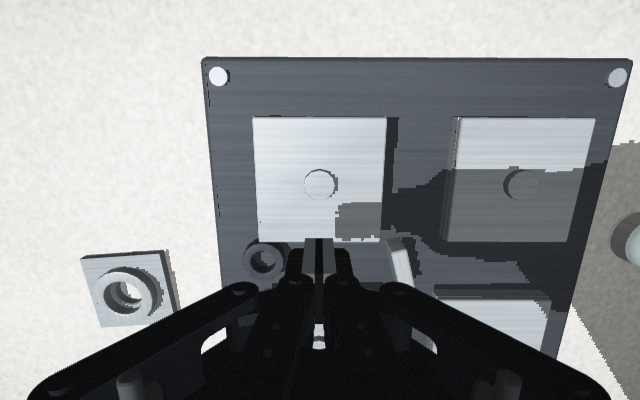

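The picture shows the boss at (319,184), about 7 px lower than the network reports, so I'll shift y by -2.4 cm. I descend onto the boss, expecting contact at TCP z of about 0.078.

Request:
carry_out:
  deltas:
    - [[0, -1.5, 0.5], 0]
    - [[0, -2.4, 2], 0]
    - [[0, -2.4, 3.5], 0]
    - [[0, -2.4, 4.5], 0]
    - [[0, -2.4, 4.7], 0]
    - [[0, -2.4, 4.7], 0]

```text
t: 14.68
eef_pos: [0.6228, -0.0083, 0.0834]
tool_rot: [-0.001, -0.698, 0.716, 0.0]
contact_force: [-0.0, -0.1, -0.3]
gripper_width: 0.001
```

Request:
carry_out:
  deltas:
    - [[0, 0, 0.2], 0]
    - [[0, 0, 0.4], 0]
    - [[0, 0, 0.4], 0]

```text
t: 15.05
eef_pos: [0.6228, -0.0083, 0.0794]
tool_rot: [-0.001, -0.698, 0.716, 0.0]
contact_force: [-0.3, 0.4, 0.0]
gripper_width: 0.001
```

Request:
carry_out:
  deltas:
    - [[0, 0, 0.2], 0]
    - [[0, 0, 0.2], 0]

```text
t: 15.3
eef_pos: [0.6231, -0.0083, 0.078]
tool_rot: [-0.001, -0.698, 0.716, 0.0]
contact_force: [-0.6, -0.4, 4.3]
gripper_width: 0.001
```

Request:
carry_out:
  deltas:
    - [[0, 0, 0.2], 0]
    - [[0, 0, 0.2], 0]

```text
t: 15.55
eef_pos: [0.6232, -0.0083, 0.0768]
tool_rot: [-0.001, -0.698, 0.716, -0.0]
contact_force: [-3.3, -0.7, 8.1]
gripper_width: -0.001
```

Request:
carry_out:
  deltas:
    - [[0, 0, 0.2], 0]
    - [[0, 0, 0.3], 0]

```text
t: 15.8
eef_pos: [0.6233, -0.0083, 0.0749]
tool_rot: [-0.001, -0.698, 0.716, -0.0]
contact_force: [-3.9, -0.2, 10.6]
gripper_width: -0.002
```

Request:
carry_out:
  deltas:
    - [[0, 0, 0.2], 0]
    - [[0, 0, 0.3], 0]

```text
t: 16.05
eef_pos: [0.6231, -0.0083, 0.0731]
tool_rot: [-0.001, -0.698, 0.716, -0.0]
contact_force: [-7.2, 0.1, 19.4]
gripper_width: -0.001
```

Request:
carry_out:
  deltas:
    - [[0, 0, 0.2], 0]
    - [[0, 0, 0.3], 0]

```text
t: 16.3
eef_pos: [0.6232, -0.0082, 0.0729]
tool_rot: [-0.002, -0.698, 0.716, -0.001]
contact_force: [-11.1, -1.1, 29.9]
gripper_width: -0.004
```

It stopped hard after about 5 mm at 30 N. I'll re-test its corner for rocking.

Request:
carry_out:
  deltas:
    - [[0, 0, -2], 0]
    - [[-1, -1.5, -2.5], 0]
    - [[-2.1, -3.1, -2], 0]
    - [[-2.1, -3.1, -0.5], 0]
    - [[-2.1, -3.1, 0.1], 0]
    - [[-2.1, -3.1, 0.1], 0]

```text
t: 17.05
eef_pos: [0.6533, 0.011, 0.0704]
tool_rot: [-0.003, -0.698, 0.717, 0.0]
contact_force: [-0.6, -0.3, 0.3]
gripper_width: -0.0
```

Request:
carry_out:
  deltas:
    - [[0, 0, 0.2], 0]
    - [[0, 0, 0.2], 0]

```text
t: 17.3
eef_pos: [0.6531, 0.0106, 0.0685]
tool_rot: [-0.003, -0.697, 0.717, 0.0]
contact_force: [-0.4, -0.4, -0.6]
gripper_width: 0.002
```

Request:
carry_out:
  deltas:
    - [[0, 0, 0.15], 0]
    - [[0, 0, 0.15], 0]

```text
t: 17.55
eef_pos: [0.6533, 0.0106, 0.0672]
tool_rot: [-0.003, -0.697, 0.717, -0.0]
contact_force: [0.9, 0.1, 0.9]
gripper_width: 0.001
```

Request:
carry_out:
  deltas:
    - [[0, 0, 0.1], 0]
    - [[0, 0, 0.1], 0]

```text
t: 17.8
eef_pos: [0.6534, 0.0106, 0.067]
tool_rot: [-0.003, -0.697, 0.717, -0.0]
contact_force: [-1.4, -0.1, 6.9]
gripper_width: 0.003
```

Request:
carry_out:
  deltas:
    - [[0, 0, 0.1], 0]
    - [[0, 0, 0.1], 0]

```text
t: 18.05
eef_pos: [0.6534, 0.0107, 0.0669]
tool_rot: [-0.003, -0.697, 0.717, -0.0]
contact_force: [-3.0, -0.6, 7.0]
gripper_width: -0.0
```

It's rigid now, about 5 mm lower than before. Moving clear.

Request:
carry_out:
  deltas:
    - [[0, 0, -3], 0]
    - [[0, 0, -8], 0]
    - [[0, 0.5, -13], 0]
    - [[0, 3, -17], 0]
    - [[0, 6, -20], 0]
    - [[0, 6, -20], 0]
    - [[0, 6, -20], 0]

```text
t: 18.92
eef_pos: [0.5942, 0.0129, 0.2665]
tool_rot: [-0.003, -0.697, 0.717, -0.0]
contact_force: [0.1, -0.3, -1.1]
gripper_width: -0.002
```

```bash
python3 - <<'E'
from h import *
save('wrist','w4'); o=readout.get_obs(); print(o['t'],o['eef_pos'],o['contact_force'])
E
```

```text
18.975 [0.5941604  0.01292101 0.26592481] [-0.08020993  0.11702926 -0.72773348]
```

View pics/w4.png

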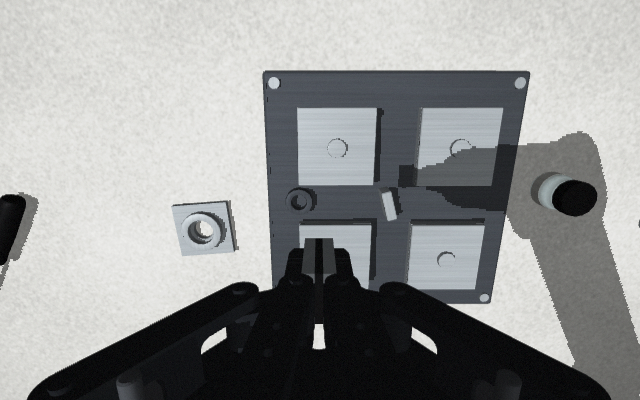

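The four covers look square on the fixture. The gauge block (389,205), ring (300,200), flange (203,228) and jar (565,193) look undisturbed, and the tool is clear.

```bash
python3 -c "
from h import *
print(bot.hand_in())"
```

```text
the job is handed in; nothing more can be done
None
```

The loose cover was the far-left one as seen from the robot, at about (0.623, -0.007). I pushed it home on its boss, moved clear and handed the job in at about 19 s.

- **Finding it:** I pressed each cover once near an outer corner. Near-left (17 N), far-right (8 N) and near-right (15 N) did not give. Far-left gave about 3 mm under 1–4 N, then went firm.
- **Seating it:** Pressed on its boss, it went down about 5 mm against about 10 N and stopped hard; I pressed on to about 30 N. No other boss was pressed.
- **Last checks:** A second press near the same corner of that cover, up to 7 N, found it rigid and its surface about 4–5 mm lower. In the last wrist picture the gauge block, ring, flange and jar look undisturbed, and the tool was touching nothing. The plug gauge and setting disc were out of that picture and the screwdriver was only partly in it, though the arm worked well away from all three.
- **Disagreement:** The scene and side cameras differed by 2–4 cm on where the bosses were, so I used the wrist camera. Its network put the boss about 7 px off from what I saw, and I used my own reading.

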